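# Click the green filter into the light path

### The arm

A 6-joint arm with a two-finger parallel gripper is mounted at the origin on the work surface. World frame = base frame: x ahead of the robot, y to its left, z up, the work surface at z = 0. Lengths are in m, angles in rad, forces in N, time in s.
With the tool pointing down it reaches from about 0.35 to 0.775 m from the base axis. Payload 5.5 kg.
Tool frame: the origin (TCP) lies between the finger pads; the fingertips stand 19 mm ahead of it and the grasp point (between the pads) is the TCP (env.tcp_to_tips is the distance from the TCP to the fingertips, in m); z points along the fingers, y is the direction in which the jaws open and shut (so a half turn about z gives the same grasp; the last joint's range is limited). The gripper opens to 85 mm and grips with 20 to 120 N. Pads are 22 mm wide; open, the fingers measure 114 mm over their backs; the gripper's body (76 mm by 85 mm) begins 54 mm behind the grasp point. The pads swing forward as they close: fully open they stand 13 mm farther back than shut.
Start: joints at [1.114, 0.313, 0.046, 1.304, 0, 1.431], TCP at [0.179, 0.546, 0.25] pointing down, gripper open.
Joint ranges: [-2.76, 2.76], [-0.86, 1.69], [-1.03, 1.26], [-2.2, 2.34], [-1.47, 1.5], [-3.14, 3.14]. Speed limits (rad/s): [2.57, 2.57, 3.14, 3.14, 3.14, 3.14].

### API

Orientations are given as a unit quaternion [w, x, y, z].
In Python, from workcell import env, eyes, job gives the robot as it stands. The module is installed in compiled form; this text tells all that it offers.
- The arm moves only by the tool move_arm, never from a script. Its argument "commands" is a list of rows, each a list of 3 entries, a list of its own where there are three numbers: the shift along the world's x, y, z as a fraction of full scale, then the turn, a rotation vector about the world's x, y, z as a fraction of full scale, then the gripper command: -1 is shut, 1 is fully open, values between are in proportion. In form: [[[x, y, z], [wx, wy, wz], gripper], ...]. A call has 1 to 5 rows; each row shifts and turns the commanded pose from where the row before left it; what a row does not reach is not made up. Full scale, the value 1, is 0.04 m for a shift and 8 degrees for a turn. A row lasts 1/10 s, in which the tool goes at most 50 mm and 8.59 degrees, less where a joint would pass 70% of its speed; a pose out of reach is approached as far as the arm can. A call with a number of a shift or a turn outside -1 to 1 is refused whole. A call with a gripper value outside its range is refused whole. The fingers move at their own pace and stop on an object; "newtons" is the grip in N (left out, the last holds). Time passes only in rows, so rows that do not move let the fingers close. It gives the time, the measured TCP pose, the force and the opening at its end, in the units of the state.
- env.get_state(): the state, without advancing time (a new reading comes with each control period).
- eyes.read_camera(name): name is "scene" or "top" or "wrist"; returns a dict with "frame" (384x512x3 uint8, red, green, blue), "mtx" (3x3 intrinsics, pixels), "camera_from_world" (4x4, takes a point from world to camera coordinates); the wrist camera has in their place "mount" (4x4, takes a point from camera to tool coordinates, whose origin is the TCP and whose axes are the flange's). Camera axes: x right, y down, z forward; pixel columns grow to the right and rows downward; lengths in m; the calibration is good to about 2 mm. A picture is of the moment at which its call begins: read the wrist's pose just before it. There is no depth.
- job.hand_in(): hands the job in, once; it reports no verdict.
The state is a dict: "clock": time; "joint_pos": joint angles; "qvel": joint speeds; "tau": joint torques, N m; "tcp_pos": TCP position; "orientation": TCP orientation; "wrist_force": force on the tool from outside, world axes, zero at the start; "ft_torque": the same for the moment, N m; "finger_gap": finger opening in m.
Only numpy, scipy, OpenCV 4.12 (cv2) and the standard library are available. Lean on these libraries where they do the work, as an engineer would, in place of code of your own. Each camera call takes 0.05 s, during which the arm holds its last target.

### The job

Bring the green filter into the lamp's light path: lay a fingertip on the knurled edge of the filter wheel and stroke the wheel round until it clicks home with the green filter at the top, behind the white port ring. Press only lightly, do not touch the clear window with the fingers, and leave the tape roll, lens, driver and spare post where they are.

Things in the scene. Friction and masses are not known exactly. Their poses are not given: they have to be found in the camera images.
- filter_wheel: Post-mounted filter wheel with lamp, fixed to the table. Origin on the table straight under the wheel's centre; x is the wheel's axis and points from the lamp to the open front, z up, y in the plane of the wheel. Nothing is above the wheel. Behind it a black tube (radius 16 mm, 168 mm up) runs from x = -12 to -46 mm, then the finned lamp (radius 27 mm, top at 195 mm) to x = -129 mm.
- wheel_disc: The upright wheel: a disc of 55 mm radius, 11 mm thick, with a knurled aluminium edge; origin at its centre, 135 mm above the table; x as filter_wheel, the other axes turn with it (z through the green filter). All round, the edge stands 4 mm proud of the black rear cover (radius 51 mm, 7.5 to 12.5 mm behind the centre) and of the clear window. It only turns about its axis.
- window: Fixed clear round window over the wheel's front: radius 51 mm, 7.5 to 11.5 mm ahead of the wheel's centre, with a steel hub cap (radius 9 mm, 5 mm proud) and, near its top, a white port ring (radius 15 mm) that frames the light path. Origin at the wheel's centre; axes as filter_wheel. Not to be touched.
- wheel (a joint): Wheel angle, rad, no end stops; 0 or any whole turn: green at the top. Growing values carry the top of the edge towards -y of filter_wheel. A click every 1.047; in between, a sprung detent pulls to the nearer click and snaps home when let go (tipping point half-way). Leaving a click takes about 1.9 N along the edge. Clockwise from green, seen from the front: red, blue, white, amber, violet.
- green_filter (a point): Centre of the green filter disc (24 mm across) in the wheel, 33 mm from the wheel's axis; turns with the wheel. Each filter has a small paint mark of its own colour (9 x 6 mm) on the knurled edge right outside it, so the mark at the top shows which filter is in the light path.
- light_path (a point): Fixed point in the middle of the light path inside the wheel, 33 mm straight above the wheel's centre: the green filter's centre comes here.
- rim_top (a point): Fixed point at the highest place of the knurled edge, mid-width, 190 mm above the table: where to lay the fingertip.
- tape_mid (a point): Centre of a loose roll of amber tape lying flat, 80 mm across, 25 mm high. Not to be moved.
- lens_mid (a point): Centre of a loose black camera lens standing upright, 66 mm across, 88 mm high. Not to be moved.
- driver_grip (a point): Middle of the blue handle of a loose screwdriver lying on the table, 170 mm long, handle 26 mm thick. Not to be moved.
- post_mid (a point): Middle of a loose small black post holder with a steel post, standing, 32 mm across, 81 mm high. Not to be moved.
Mind the look-alikes: they are no part of the job. Of the things that look like the filter_wheel, the smallest one is meant.

How it is judged:
On the way:
1. a fingertip bears on the wheel's knurled edge (contact force between the fingers and wheel_disc above 0.5 N), for 0.1 s.
At the end, for the whole second after the job is handed in: The green filter's centre is within 4 mm of the light path (the wheel seated in its click) and the wheel is at rest; tape roll, lens, driver and spare post are within 15 mm of where they stood (distance between green_filter and light_path below 0.004 m and velocity of joint wheel between -0.1 and 0.1 rad/s and distance of each of tape_mid, lens_mid, driver_grip, post_mid from where it was at the start of the episode below 0.015 m); the robot touches nothing.
It fails at once if the fingers touch the clear window (contact force between the fingers and window above 1 N).
It fails at once if the wheel's edge is pressed hard (over 40 N) (contact force between the fingers and wheel_disc above 40 N).
It fails at once if the tape roll, lens, driver or spare post is lifted or shoved away (distance of any of tape_mid, lens_mid, driver_grip, post_mid from where it was at the start of the episode above 0.02 m).
It also fails if it takes over 58 s, if anything falls off the work surface, if the arm or the gripper's body presses on something with over 40 N, if the wrist force passes 120 N, or if a joint passes its speed limit or range.

## Working session

There is one attempt and no reset: what is moved stays moved. The work goes in short steps, Python scripts to look and compute and a tool call to move; the robot and the scene stay as the last step left them, time stands still between calls to the robot, and variables do not carry over. Pictures are saved under pics/ and viewed, and the job is handed in when it is done.

Besides the shell and the picture viewer there is one more tool, called after "Emit:" as name(argument=value, ...), one argument or row to a line, values as JSON. move_arm: Moves the arm, as the interface text tells. Its arguments: {"type":"object","properties":{"commands":{"type":"array","items":{"type":"array"}},"newtons":{"type":"number"}},"required":["commands"]}

```bash
mkdir -p pics; python3 - <<'E'
from workcell import env, eyes, job
import cv2, numpy as np
s=env.get_state(); print({k:np.round(v,3).tolist() for k,v in s.items()})
for n in ["scene","top","wrist"]:
    r=eyes.read_camera(n); cv2.imwrite(f"pics/{n}0.png",r["frame"][:,:,::-1])
    np.savez(f"{n}0.npz",**r)
    print(n,np.round(r["mtx"],1).tolist()); print(np.round(r.get("camera_from_world",r.get("mount")),3).tolist())
E
```

```text
{'clock': 0.0, 'joint_pos': [1.114, 0.314, 0.045, 1.304, -0.0, 1.431], 'qvel': [0.0, -0.002, -0.0, 0.002, -0.003, -0.0], 'tau': [0.001, -48.063, 29.853, 0.019, 0.0, -0.0], 'tcp_pos': [0.179, 0.546, 0.249], 'orientation': [-0.0, 0.158, 0.987, -0.001], 'wrist_force': [-0.484, -0.049, 0.081], 'ft_torque': [-0.015, -0.02, 0.0], 'finger_gap': 0.085}
scene [[381.2, 0.0, 255.9], [0.0, 381.2, 190.9], [0.0, 0.0, 1.0]]
[[-0.172, 0.985, -0.009, 0.043], [0.681, 0.113, -0.724, -0.298], [-0.712, -0.131, -0.69, 1.364], [0.0, 0.0, 0.0, 1.0]]
top [[469.5, 0.0, 259.9], [0.0, 469.5, 189.5], [0.0, 0.0, 1.0]]
[[-0.02, -1.0, 0.008, 0.086], [-0.999, 0.02, -0.04, 0.578], [0.04, -0.009, -0.999, 1.166], [0.0, 0.0, 0.0, 1.0]]
wrist [[297.6, 0.0, 256.8], [0.0, 297.6, 188.4], [0.0, 0.0, 1.0]]
[[-0.0, -0.953, -0.303, 0.077], [1.0, -0.0, 0.001, 0.001], [-0.001, -0.303, 0.953, -0.125], [0.0, 0.0, 0.0, 1.0]]
```

View pics/scene0.png

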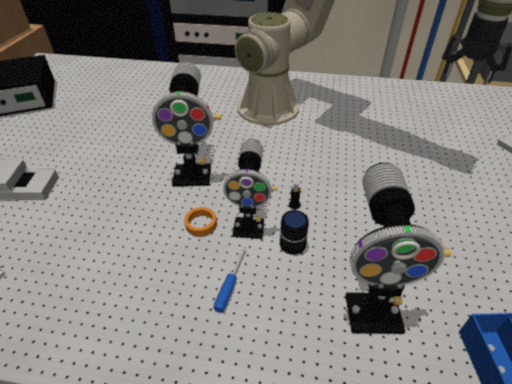

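View pics/top0.png

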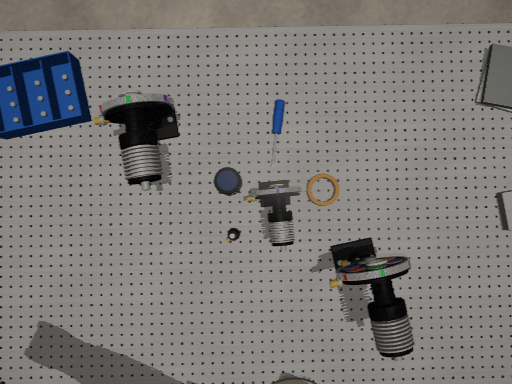

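View pics/wrist0.png

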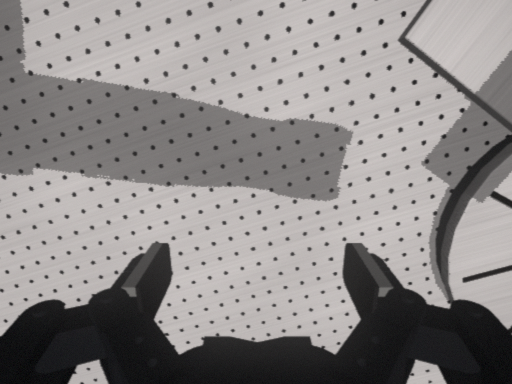

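The scene picture shows three wheels. The smallest is the middle one, with its disc at about (248,188) in scene and (275,190) in top. I'll enlarge both views of it.

```bash
python3 - <<'E'
import cv2, numpy as np
a=cv2.imread("pics/scene0.png")[130:250,200:320]; b=cv2.imread("pics/top0.png")[160:260,220:340]
a=cv2.resize(a,(800,800)[:2] and (600,600),interpolation=cv2.INTER_CUBIC); b=cv2.resize(b,(720,600),interpolation=cv2.INTER_CUBIC)
cv2.imwrite("pics/sz.png",a); cv2.imwrite("pics/tz.png",b)
E
```

```text
(no output)
```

View pics/sz.png

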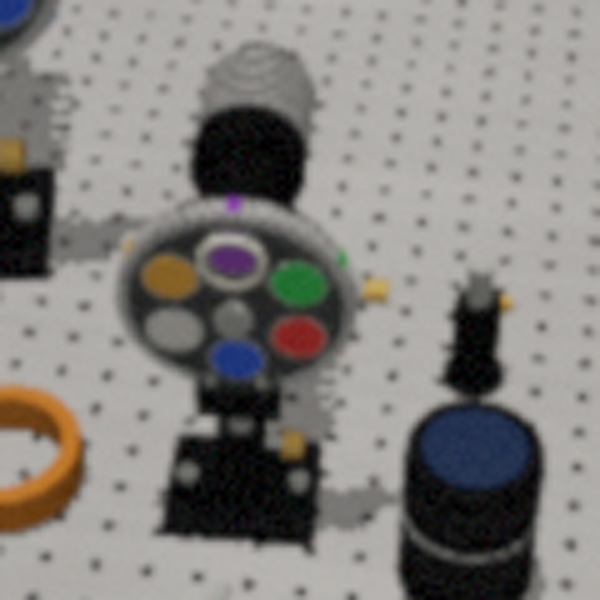

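View pics/tz.png

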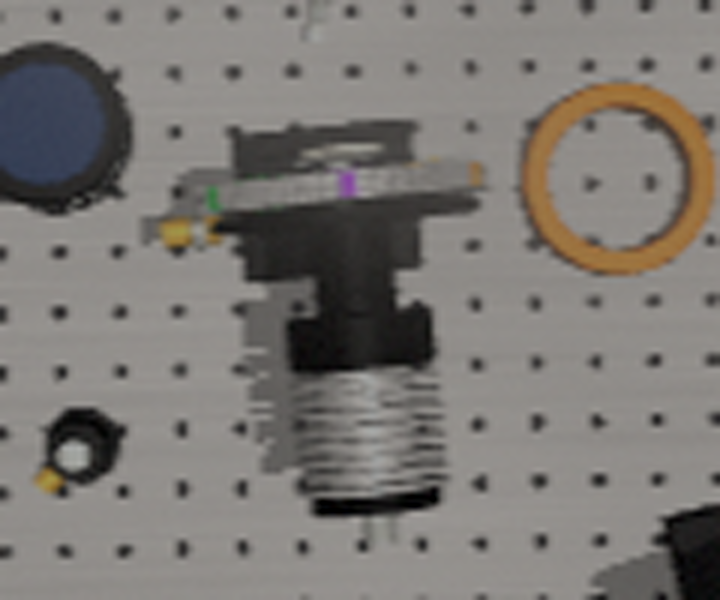

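Violet is at the top: its mark is at zoom (235,203) in scene and (347,183) in top. Green is one click clockwise, on the +y side. The top therefore has to go one click (57.6 mm of edge) towards the wheel's -y. Next I'll measure it.

```bash
cat > h.py <<'E'
import cv2, numpy as np
def ray(r,u,v):
    M=r["camera_from_world"];R=M[:3,:3];c=-R.T@M[:3,3]
    d=R.T@np.linalg.inv(r["mtx"])@np.array([u,v,1]);return c,d/np.linalg.norm(d)
def onz(r,u,v,z):
    c,d=ray(r,u,v);return c+d*(z-c[2])/d[2]
def tri(rs):
    A=np.zeros((3,3));b=np.zeros(3)
    for c,d in rs:
        P=np.eye(3)-np.outer(d,d);A+=P;b+=P@c
    p=np.linalg.solve(A,b);return p,[np.linalg.norm((np.eye(3)-np.outer(d,d))@(p-c)) for c,d in rs]
def proj(r,p):
    q=r["mtx"]@(r["camera_from_world"]@np.r_[p,1])[:3];return q[:2]/q[2]
E
python3 - <<'E'
from h import *
S=np.load("scene0.npz");T=np.load("top0.npz")
def blobs(r,box,name,lo,hi,smin=70,vmin=60):
    x0,y0,x1,y1=box
    h=cv2.cvtColor(r["frame"][y0:y1,x0:x1],cv2.COLOR_RGB2HSV)
    m=cv2.inRange(h,(lo,smin,vmin),(hi,255,255))
    n,l,st,ce=cv2.connectedComponentsWithStats(m)
    for i in range(1,n):
        if st[i,4]>=2: print(name,ce[i]+[x0,y0],st[i,4])
for nm,lo,hi in [("violet",130,155),("green",45,80),("orange",8,25)]:
    blobs(S,(215,160,280,215),"S "+nm,lo,hi); blobs(T,(240,180,305,205),"T "+nm,lo,hi)
E
```

```text
S violet [246. 170.] 9
S violet [246.05405405 181.78378378] 37
T violet [277.5 190.5] 8
S green [268.  181.5] 2
S green [259.31764706 186.62352941] 85
T green [255.2 192.8] 5
S orange [233.5        185.03488372] 86
S orange [274.89473684 187.42105263] 19
T orange [298.5 188.5] 8
T orange [248.875      198.20833333] 24
T orange [255.         197.90909091] 11
```

```bash
python3 - <<'E'
from h import *
S=np.load("scene0.npz");T=np.load("top0.npz")
print("violet mark tri",tri([ray(S,246.3,170.3),ray(T,277.6,190.5)]))
p=onz(T,277.6,190.5,.190);print("top@.19",p, "scene@.19",onz(S,246.3,170.3,.19))
g=onz(T,255.4,192.9,.1625);a=onz(T,299,188.8,.1625);print(g,a,(g+a)/2,np.linalg.norm(g-a))
d=g-a;print("yaw of wheel y from world y deg",np.degrees(np.arctan2(-d[0],d[1])))
for n,(u,v),z in [("lens",(228,181),.088),("post",(233.5,234),.08),("tape",(323,190),.0125),("driver",(279,117),.013),("lamp end c",(282.5,243),.168)]: print(n,onz(T,u,v,z).round(3))
E
```

```text
violet mark tri (array([0.56975535, 0.03765134, 0.19171667]), [np.float64(0.00043268204672871214), np.float64(0.0004326820467287018)])
top@.19 [0.56974554 0.03799812 0.19      ] scene@.19 [0.56783879 0.03679312 0.19      ]
[0.56648608 0.08534187 0.1625    ] [ 0.57355758 -0.01018546  0.1625    ] [0.57002183 0.0375782  0.1625    ] 0.09578870717684437
yaw of wheel y from world y deg 4.233650409793652
lens [0.598 0.149 0.088]
post [0.474 0.139 0.08 ]
tape [ 0.575 -0.084  0.012]
driver [0.762 0.022 0.013]
lamp end c [0.457 0.029 0.168]
```

```bash
python3 - <<'E'
from workcell import env
import numpy as np
print(env.tcp_to_tips)
C=np.array([.570,.0377,.135]);ey=np.array([-.074,.997,0]);z=np.array([0,0,1])
for ph in (20,0,-20):
  for c in (30,0): 
    f=np.radians(ph);print(ph,c,(C+(.055+.019+c/1e3)*(np.sin(f)*ey+np.cos(f)*z)).round(4))
E
```

```text
0.019
20 30 [0.5674 0.0732 0.2327]
20 0 [0.5681 0.0629 0.2045]
0 30 [0.57   0.0377 0.239 ]
0 0 [0.57   0.0377 0.209 ]
-20 30 [0.5726 0.0022 0.2327]
-20 0 [0.5719 0.0125 0.2045]
```

Emit:
move_arm(
  commands=[
    [[0.5, -0.5, 0.6], [0, 0, 0.7], -1],
    [[0.8, -1, 0.6], [0, 0, 0.7], -1],
    [[0.8, -1, 0], [0, 0, 0.7], -1],
    [[0.8, -1, 0], [0, 0, 0.7], -1],
    [[0.8, -1, 0], [0, 0, 0], -1],
  ],
  newtons=20,
)

```text
clock: 0.65
tcp_pos: [0.3219, 0.3724, 0.2956]
orientation: [0.0, -0.039, 0.999, 0.0]
wrist_force: [0.1, -0.7, -0.7]
finger_gap: 0.0121
```

Emit:
move_arm(
  commands=[
    [[0.7, -1, 0], [0, 0, 0], -1],
    [[0.8, -1, 0], [0, 0, 0], -1],
    [[0.8, -1, 0], [0, 0, 0], -1],
    [[0.8, -1, 0], [-0.5, -0.04, 0], -1],
    [[0.8, -1, 0], [-0.5, -0.04, 0], -1],
  ],
)

```text
clock: 1.15
tcp_pos: [0.475, 0.1753, 0.2958]
orientation: [0.003, -0.036, 0.997, -0.071]
wrist_force: [-0.1, 0.6, -0.7]
finger_gap: -0.0
```

Emit:
move_arm(
  commands=[
    [[0.8, -1, 0], [-0.5, -0.04, 0], -1],
    [[0.8, -1, 0], [-0.5, -0.04, 0], -1],
    [[0.5, -0.33, 0], [-0.5, -0.04, 0], -1],
    [[0, 0, 0], [0, 0, 0], -1],
    [[0, 0, 0], [0, 0, 0], -1],
  ],
)

```text
clock: 1.65
tcp_pos: [0.556, 0.0868, 0.2947]
orientation: [0.006, -0.037, 0.984, -0.173]
wrist_force: [-0.2, -0.0, -0.7]
finger_gap: -0.0001
```

```bash
cat > look.py <<'E'
import sys
from workcell import env, eyes
from h import *
s=env.get_state(); print({k:np.round(s[k],4).tolist() for k in ("clock","tcp_pos","orientation","wrist_force","finger_gap","joint_pos")})
t=sys.argv[1]
ims=[]
for n,b in (("scene",(195,110,315,250)),("top",(220,150,340,260))):
    if len(sys.argv)>2 and n not in sys.argv[2]: continue
    r=eyes.read_camera(n);np.savez(f"{n}{t}.npz",**r)
    x0,y0,x1,y1=b;im=r["frame"][y0:y1,x0:x1,::-1];ims.append(cv2.resize(im,(400,round(400*(y1-y0)/(x1-x0))),interpolation=cv2.INTER_CUBIC))
r=eyes.read_camera("wrist");np.savez(f"wrist{t}.npz",tcp=s["tcp_pos"],q=s["orientation"],**r)
cv2.imwrite(f"pics/w{t}.png",r["frame"][:,:,::-1])
h=max(i.shape[0] for i in ims);cv2.imwrite(f"pics/z{t}.png",np.hstack([cv2.copyMakeBorder(i,0,h-i.shape[0],0,0,cv2.BORDER_CONSTANT) for i in ims]))
E
python3 look.py 1
```

```text
{'clock': 1.65, 'tcp_pos': [0.556, 0.0868, 0.2947], 'orientation': [0.0064, -0.0366, 0.9842, -0.1734], 'wrist_force': [-0.1642, -0.043, -0.6539], 'finger_gap': -0.0001, 'joint_pos': [0.1824, 0.3258, 0.1302, 1.4145, -0.3466, 0.1149]}
```

View pics/z1.png

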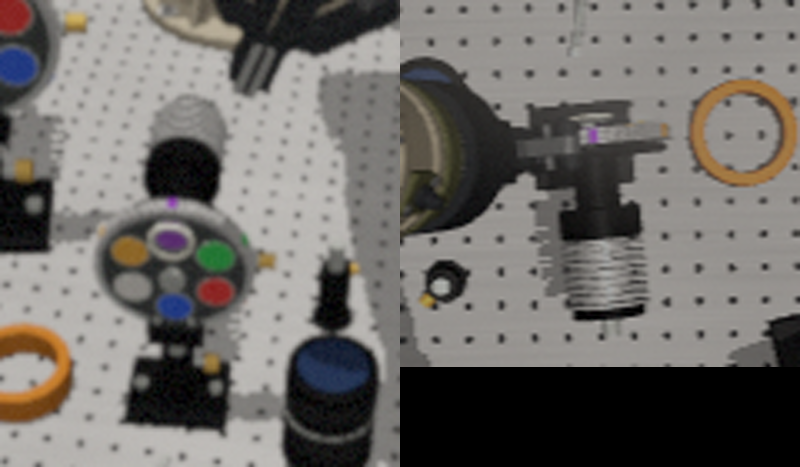

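View pics/w1.png

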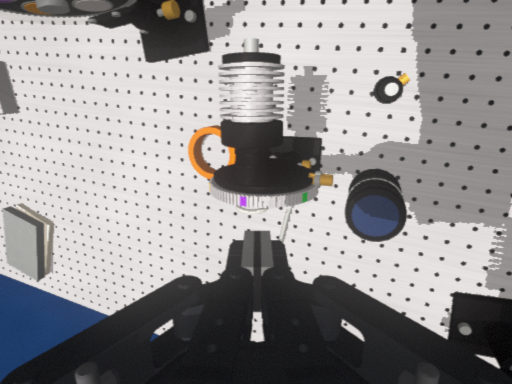

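The violet mark is still at the top, at wrist (243,201) with green at (304,197). The shut fingers hang over the +y shoulder. I'll cross-check the rim position with the wrist view.

```bash
python3 - <<'E'
from h import *
from scipy.spatial.transform import Rotation as Ro
W=np.load("wrist1.npz");S=np.load("scene0.npz");T=np.load("top0.npz")
R=Ro.from_quat(W["q"],scalar_first=True).as_matrix()
M=np.eye(4);M[:3,:3]=R;M[:3,3]=W["tcp"];M=M@W["mount"]
r={"mtx":W["mtx"],"camera_from_world":np.linalg.inv(M)}
h=cv2.cvtColor(W["frame"],cv2.COLOR_RGB2HSV)[180:215,205:320]
for lo,hi in((130,155),(45,80)):
    n,l,st,ce=cv2.connectedComponentsWithStats(cv2.inRange(h,(lo,70,60),(hi,255,255)))
    print([(c+[205,180],k[4]) for c,k in zip(ce[1:],st[1:])])
    
    if lo==130:
        c=ce[1]+[205,180]; print(onz(r,*c,.19)); print(tri([ray(r,*c),ray(S,246.3,170.3),ray(T,277.6,190.5)]))
print(R.round(3), proj(r,np.array([.57,.038,.19])))
E
```

```text
[(array([242.47368421, 200.9122807 ]), np.int32(57))]
[0.57073553 0.03713902 0.19      ]
(array([0.56986265, 0.03772631, 0.19181294]), [np.float64(0.00015890425132295788), np.float64(0.0004834024347924342), np.float64(0.0004007312251909552)])
[(array([304.17391304, 196.73913043]), np.int32(46))]
[[-0.997 -0.07   0.025]
 [-0.074  0.937 -0.341]
 [ 0.    -0.342 -0.94 ]] [243.44677989 200.30245073]
```

Emit:
move_arm(
  commands=[
    [[0.15, -0.24, -0.6], [0, 0, 0], -1],
    [[0.13, -0.23, -0.6], [0, 0, 0], -1],
    [[0, 0, -0.6], [0, 0, 0], -1],
    [[0, 0, 0], [0, 0, 0], -1],
    [[0, 0, 0], [0, 0, 0], -1],
  ],
)

```text
clock: 2.3
tcp_pos: [0.5671, 0.0681, 0.2243]
orientation: [0.007, -0.037, 0.984, -0.174]
wrist_force: [-0.6, -0.1, 0.9]
finger_gap: 0.0002
```

Emit:
move_arm(
  commands=[
    [[0.0, -0.06, -0.18], [0, 0, 0], -1],
    [[0, -0.06, -0.18], [0, 0, 0], -1],
    [[0, 0, 0], [0, 0, 0], -1],
    [[0, 0, 0], [0, 0, 0], -1],
  ],
)

```text
clock: 2.7
tcp_pos: [0.5677, 0.0628, 0.2093]
orientation: [0.007, -0.036, 0.984, -0.174]
wrist_force: [0.1, 0.8, 0.7]
finger_gap: 0.0001
```

```bash
python3 look.py 2
```

```text
{'clock': 2.7, 'tcp_pos': [0.5677, 0.0628, 0.2093], 'orientation': [0.0074, -0.0365, 0.984, -0.174], 'wrist_force': [0.096, 0.8479, 0.6745], 'finger_gap': 0.0001, 'joint_pos': [0.1387, 0.3547, -0.0386, 1.1991, -0.3494, 0.0684]}
```

View pics/z2.png

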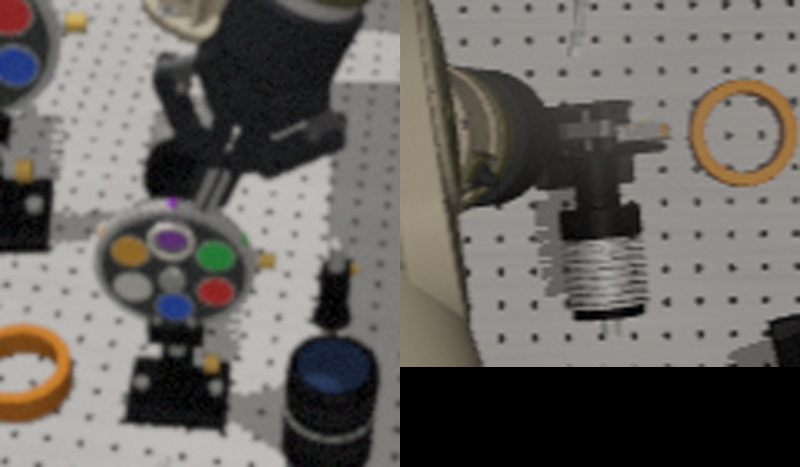

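View pics/w2.png

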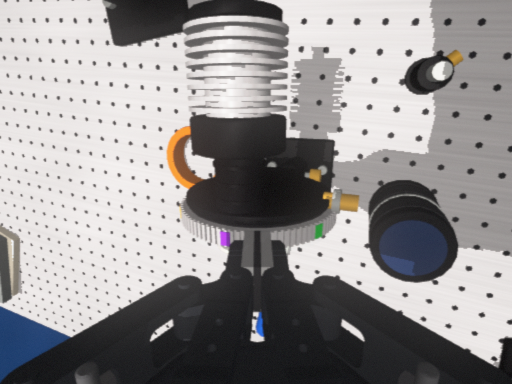

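The fingertip sits just above the rim, between the violet mark at wrist (225,238) and the green mark at (319,230). I'll close in with small steps.

Emit:
move_arm(
  commands=[
    [[0.0, -0.017, -0.047], [0, 0, 0], -1],
    [[0, 0, 0], [0, 0, 0], -1],
    [[0, 0, 0], [0, 0, 0], -1],
  ],
)

```text
clock: 3.15
tcp_pos: [0.5677, 0.0622, 0.2072]
orientation: [0.007, -0.036, 0.984, -0.174]
wrist_force: [-0.0, 0.4, -0.4]
finger_gap: -0.0
```

Emit:
move_arm(
  commands=[
    [[0.0, -0.017, -0.047], [0, 0, 0], -1],
    [[0, 0, 0], [0, 0, 0], -1],
    [[0, 0, 0], [0, 0, 0], -1],
  ],
)

```text
clock: 3.45
tcp_pos: [0.5677, 0.0615, 0.2053]
orientation: [0.007, -0.036, 0.984, -0.174]
wrist_force: [0.5, -0.1, -0.8]
finger_gap: 0.0003
```

Emit:
move_arm(
  commands=[
    [[0.0, -0.008, -0.024], [0, 0, 0], -1],
    [[0, 0, 0], [0, 0, 0], -1],
    [[0, 0, 0], [0, 0, 0], -1],
  ],
)

```text
clock: 3.75
tcp_pos: [0.5678, 0.0613, 0.2048]
orientation: [0.008, -0.037, 0.984, -0.174]
wrist_force: [-1.1, 1.9, 2.8]
finger_gap: -0.0002
```

Emit:
move_arm(
  commands=[
    [[0.0, -0.008, -0.024], [0, 0, 0], -1],
    [[0, 0, 0], [0, 0, 0], -1],
    [[0, 0, 0], [0, 0, 0], -1],
  ],
)

```text
clock: 4.05
tcp_pos: [0.5679, 0.0613, 0.2047]
orientation: [0.008, -0.037, 0.984, -0.174]
wrist_force: [-2.5, 3.2, 7.9]
finger_gap: -0.0003
```

Contact, at about 8 N and 5 N/mm. I'll press a touch more and stroke the first half of the arc.

Emit:
move_arm(
  commands=[
    [[0, -0.005, -0.013], [0, 0, 0], -1],
    [[0.009, -0.121, 0.037], [0.5, 0.037, 0], -1],
    [[0.009, -0.123, 0.028], [0.5, 0.037, 0], -1],
  ],
)

```text
clock: 4.35
tcp_pos: [0.5686, 0.0526, 0.2072]
orientation: [0.006, -0.038, 0.994, -0.103]
wrist_force: [-3.2, 3.0, 7.1]
finger_gap: 0.0004
```

```bash
python3 look.py 3
```

```text
{'clock': 4.35, 'tcp_pos': [0.5686, 0.0526, 0.2072], 'orientation': [0.006, -0.0381, 0.994, -0.1028], 'wrist_force': [-3.1604, 2.9963, 7.1434], 'finger_gap': 0.0004, 'joint_pos': [0.0528, 0.3262, -0.0567, 1.1788, -0.2061, -0.0247]}
```

View pics/w3.png

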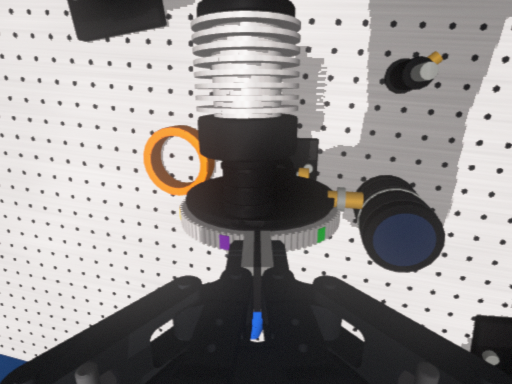

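The marks keep their place relative to the tool, at wrist (225,241) and (321,234), so the wheel is turning with the fingertip. Going on.

Emit:
move_arm(
  commands=[
    [[0.009, -0.125, 0.02], [0.5, 0.037, 0], -1],
    [[0.009, -0.126, 0.011], [0.5, 0.037, 0], -1],
    [[0.009, -0.126, 0.002], [0.5, 0.037, 0], -1],
  ],
)

```text
clock: 4.8
tcp_pos: [0.5702, 0.0363, 0.2089]
orientation: [0.003, -0.037, 0.999, 0.002]
wrist_force: [-2.6, 1.0, 6.6]
finger_gap: -0.0
```

```bash
python3 look.py 4
```

```text
{'clock': 4.8, 'tcp_pos': [0.5702, 0.0363, 0.2089], 'orientation': [0.0027, -0.0374, 0.9993, 0.0015], 'wrist_force': [-2.5869, 1.0207, 6.6444], 'finger_gap': -0.0, 'joint_pos': [-0.0787, 0.3164, -0.0513, 1.1981, 0.0037, -0.1535]}
```

View pics/w4.png

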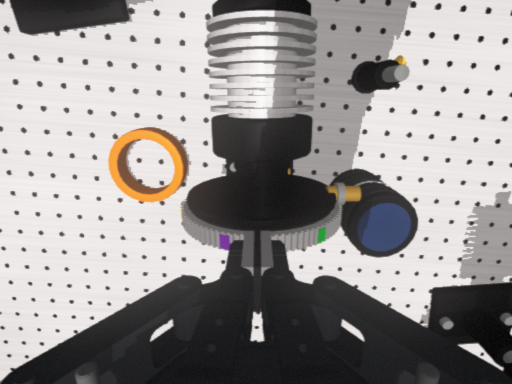

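The wheel is still sticking to the fingertip, at about 7 N. Now the second half of the stroke.

Emit:
move_arm(
  commands=[
    [[0.009, -0.126, -0.007], [0.5, 0.037, 0], -1],
    [[0.009, -0.125, -0.016], [0.5, 0.037, 0], -1],
    [[0.009, -0.124, -0.024], [0.5, 0.037, 0], -1],
  ],
)

```text
clock: 5.25
tcp_pos: [0.5713, 0.0206, 0.2071]
orientation: [-0.001, -0.037, 0.994, 0.106]
wrist_force: [-0.9, -1.2, 7.1]
finger_gap: 0.0
```

Emit:
move_arm(
  commands=[
    [[0.009, -0.122, -0.033], [0.5, 0.037, 0], -1],
    [[0.009, -0.119, -0.041], [0.5, 0.037, 0], -1],
    [[0, 0, 0], [0, 0, 0], -1],
  ],
)

```text
clock: 5.55
tcp_pos: [0.5723, 0.0078, 0.203]
orientation: [-0.004, -0.034, 0.984, 0.174]
wrist_force: [-2.1, -5.3, 10.5]
finger_gap: 0.0
```

```bash
python3 look.py 5
```

```text
{'clock': 5.55, 'tcp_pos': [0.5723, 0.0078, 0.203], 'orientation': [-0.0043, -0.0343, 0.9842, 0.1735], 'wrist_force': [-2.0844, -5.3009, 10.4825], 'finger_gap': 0.0, 'joint_pos': [-0.2886, 0.39, -0.0047, 1.2996, 0.3272, -0.3786]}
```

View pics/w5.png

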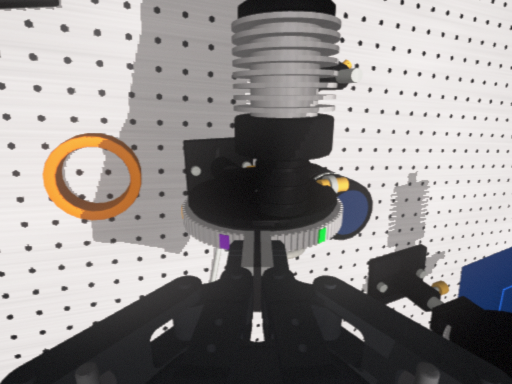

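View pics/z5.png

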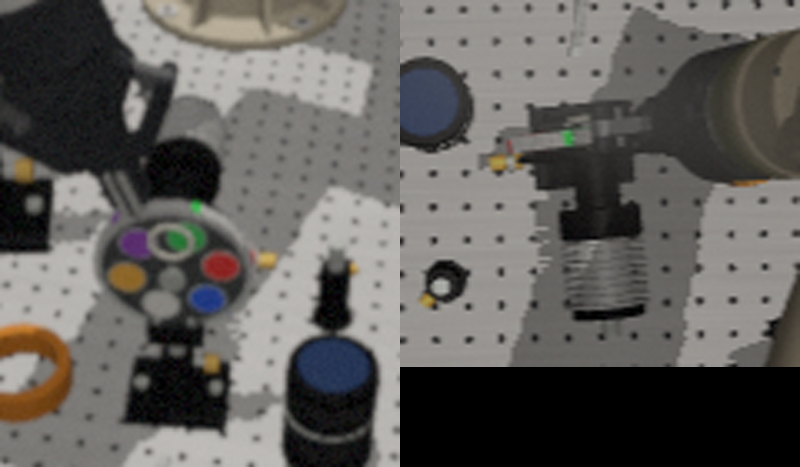

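The wheel is about 40° round, past the tipping point, with green moving in behind the ring. I'll carry it a little farther so that only a small snap is left, then lift off along the finger.

Emit:
move_arm(
  commands=[
    [[0.009, -0.115, -0.048], [0.5, 0.037, 0], -1],
    [[0.009, -0.112, -0.056], [0.5, 0.037, 0], -1],
    [[0.009, -0.108, -0.064], [0.5, 0.037, 0], -1],
    [[0, 0, 0], [0, 0, 0], -1],
  ],
)

```text
clock: 6.1
tcp_pos: [0.5736, -0.0059, 0.1952]
orientation: [-0.008, -0.033, 0.961, 0.276]
wrist_force: [-0.4, -7.8, 7.7]
finger_gap: 0.0003
```

```bash
python3 look.py 6
```

```text
{'clock': 6.1, 'tcp_pos': [0.5736, -0.0059, 0.1952], 'orientation': [-0.0081, -0.0334, 0.9606, 0.2756], 'wrist_force': [-0.4365, -7.8147, 7.7459], 'finger_gap': 0.0003, 'joint_pos': [-0.3923, 0.4831, 0.0453, 1.4018, 0.496, -0.5303]}
```

View pics/z6.png

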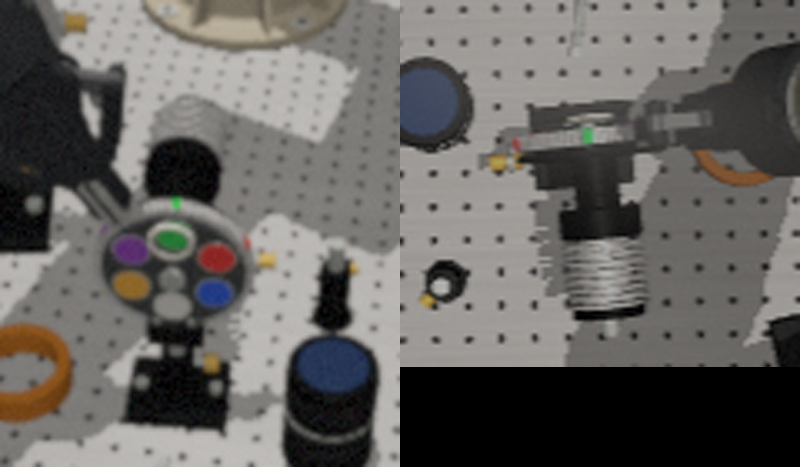

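Green is now nearly at the top, framed by the ring. Lifting off along the finger axis.

Emit:
move_arm(
  commands=[
    [[0, -0.1, 0.17], [0, 0, 0], -1],
    [[0, -0.25, 0.4], [0, 0, 0], -1],
    [[0, -0.4, 0.7], [0, 0, 0], -1],
    [[0, -0.4, 0.8], [0, 0, 0], -1],
    [[0, -0.4, 0.8], [0, 0, 0], -1],
  ],
)

```text
clock: 6.75
tcp_pos: [0.572, -0.0644, 0.3111]
orientation: [-0.01, -0.035, 0.96, 0.276]
wrist_force: [1.3, -0.4, -0.5]
finger_gap: 0.0003
```

Emit:
move_arm(
  commands=[
    [[-0.5, -0.5, 0.3], [0, 0, 0], -1],
    [[-0.5, -0.5, 0], [0, 0, 0], -1],
    [[0, 0, 0], [0, 0, 0], -1],
    [[0, 0, 0], [0, 0, 0], -1],
    [[0, 0, 0], [0, 0, 0], -1],
  ],
)

```text
clock: 7.25
tcp_pos: [0.5326, -0.1037, 0.3218]
orientation: [-0.009, -0.035, 0.96, 0.276]
wrist_force: [0.1, 0.2, -0.7]
finger_gap: -0.0002
```

```bash
python3 look.py 7; python3 - <<'E'
from h import *
S=np.load("scene7.npz");T=np.load("top7.npz");T0=np.load("top0.npz");S0=np.load("scene0.npz")
for r,b,n in((S,(230,160,265,178),"S"),(T,(265,183,290,198),"T")):
    x0,y0,x1,y1=b;h=cv2.cvtColor(r["frame"][y0:y1,x0:x1],cv2.COLOR_RGB2HSV)
    nn,l,st,ce=cv2.connectedComponentsWithStats(cv2.inRange(h,(45,70,60),(80,255,255)))
    print(n,[(c+[x0,y0],k[4]) for c,k in zip(ce[1:],st[1:])])
a=T["frame"].astype(int);b=T0["frame"].astype(int)
for n,(u,v),w in (("lens",(228,181),16),("post",(233,234),9),("tape",(323,190),19),("driver",(278,130),34)):
    t=T0["frame"][v-w:v+w,u-w:u+w];s=T["frame"][v-w-8:v+w+8,u-w-8:u+w+8]
    m=cv2.matchTemplate(s,t,cv2.TM_CCOEFF_NORMED);_,mx,_,p=cv2.minMaxLoc(m);print(n,np.array(p)-8,round(mx,3))
E
```

```text
{'clock': 7.25, 'tcp_pos': [0.5326, -0.1037, 0.3218], 'orientation': [-0.0095, -0.0353, 0.9603, 0.2765], 'wrist_force': [0.0901, 0.1898, -0.7322], 'finger_gap': -0.0002, 'joint_pos': [-0.5695, 0.4595, 0.3091, 1.7793, 0.4404, -0.7242]}
S [(array([246. , 170.2]), np.int32(10))]
T [(array([277.5, 190.5]), np.int32(8))]
lens [0 0] 0.999
post [0 0] 0.999
tape [0 0] 0.787
driver [0 0] 0.999
```

View pics/z7.png

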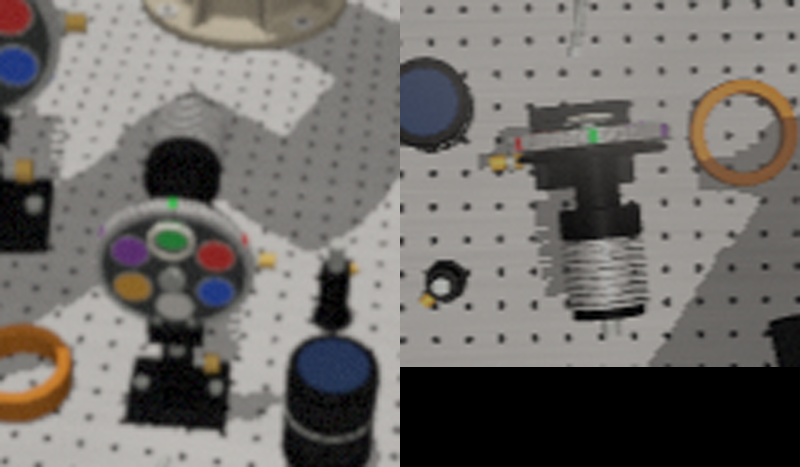

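The green mark now sits where the violet one was: scene (246,170.2) and top (277.5,190.5), each matching within 0.3 px. The wheel is seated, the loose things haven't moved, and the arm is clear. Handing in.

```bash
python3 -c "
from workcell import job
print(job.hand_in())"
```

```text
the job is handed in; nothing more can be done
None
```

The green filter is at the top of the smallest wheel, behind the white port ring, and I've handed the job in; it gave no verdict.

I laid the shut fingertips on the knurled edge about 20° to the +y side of the top. I then stroked the wheel about 52° towards -y and lifted off, so the detent pulled it into its click. The highest wrist force I read was about 12 N, taken only at the end of each move call.

**Last checks:**
- **Wheel:** the green paint mark is within 0.3 px of where the violet mark sat at the start, in both the scene and top views. That puts the wheel in its click.
- **Loose things:** the lens, spare post, driver and tape roll show no shift in the top view. The tape roll matched less well (0.79, against 0.999 for the others) because the arm's shadow falls on it, but its place is the same.
- **Robot:** the arm is well clear at the end, with wrist force near zero.
- **Window:** contact force on it can't be read directly. The pictures and force readings gave no sign that the fingers touched it.

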